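# Set the welding box to its green range and start it

## Robot

A 6-joint arm with a two-finger parallel gripper is mounted at the origin on the work surface. World frame = base frame: x ahead of the robot, y to its left, z up, the work surface at z = 0. Lengths are in m, angles in rad, forces in N, time in s.
With the tool pointing down it reaches from about 0.25 to 0.8 m from the base axis. Payload 3.9 kg.
Tool frame: the origin (TCP) lies between the finger pads; the fingertips stand 19 mm ahead of it and the grasp point (between the pads) is the TCP (tip_extent is the distance from the TCP to the fingertips, in m); z points along the fingers, y is the line along which they close (so a half turn about z gives the same grasp; the last joint's range is limited). The gripper opens to 85 mm and grips with 20 to 120 N. Pads are 22 mm wide; open, the fingers measure 114 mm over their backs; the gripper's body (76 mm by 85 mm) begins 54 mm behind the grasp point. The pads swing forward as they close: fully open they stand 13 mm farther back than shut.
Start: joints at [1.289, 0.26, -0.138, 1.173, 0, 1.571], TCP at [0.146, 0.504, 0.25] pointing down, gripper open.
Joint ranges: [-2.78, 2.78], [-0.83, 1.72], [-1.28, 1.37], [-1.9, 2.12], [-1.57, 1.48], [-3.14, 3.14]. Speed limits (rad/s): [2.57, 2.57, 3.14, 3.14, 3.14, 3.14].

## Interface

Orientations are given as a unit quaternion [w, x, y, z].
In Python, from station import * gives the robot as it stands. Calls block until the motion is done:
- goto(position, orientation): joint-space move of the TCP to a pose.
- servo_line(position, feed=0.15, rot=None): straight line of the TCP; rot=None keeps the orientation; feed is the mean speed in m/s.
- goto_joints(angles): joint-space move.
- gripper_open() and close(): open the fingers fully, or close them until they stop; the grip force is fixed at half the most.
- dwell(seconds).
- solve_ik(position, orientation): joint angles nearest the present ones, or None.
- capture(name): name is "scene" or "top" or "wrist"; returns (picture, depth): 480x640x3 uint8, red, green, blue; 480x640 float32, m along the optical axis (not along the pixel's ray), 0 where there is no reading.
- calibration(name): a dict with "camera_matrix" (3x3 intrinsics, pixels), "dist_coeffs" ([k1, k2, p1, p2, k3] as OpenCV has them; the pictures are not rectified), "R" (3x3) and "t" (3): a world point X has camera coordinates R X + t; the wrist camera has in their place "mount" (4x4, takes a point from camera to tool coordinates, whose origin is the TCP and whose axes are the flange's). Camera axes: x right, y down, z forward; pixel columns grow to the right and rows downward; lengths in m; the calibration is good to about 2 mm. A picture is of the moment at which its call begins: read the wrist's pose just before it. calibration takes no time and is no camera call.
A pose or a line that the arm cannot do raises IKError and nothing moves.
- close_job(): hands the job in; it is judged then, once.
Readings, each from a call of its own:
- current_time_s(): time.
- current_joints(): joint angles.
- current_qvel(): joint speeds.
- current_tau(): joint torques, N m.
- current_eef_pos(): TCP position.
- current_eef_rot(): TCP orientation.
- current_force(): force on the tool from outside, world axes, zero at the start.
- current_ft_torque(): the same for the moment, N m.
- current_width(): finger opening in m.
- current_gripper_force(): force on a finger pad.
Only numpy, scipy, OpenCV 4.12 (cv2) and the standard library are available. Lean on these libraries where they do the work, as an engineer would, in place of code of your own. Each camera call takes 0.05 s, during which the arm holds its last target. There are 200 camera calls.

## Task

Set the welding control box to its green range and start it: with the fingertips, push the selector's red tab around, without gripping it, until it clicks into place at the green dot. Then press the orange start button fully down and let it come back up, never pressing it while the selector is anywhere but at green. Only push and press: leave the jar, the tools and the other loose things around where they are.

Things in the scene. Friction and masses are not known exactly. Their poses are not given: they have to be found in the camera images.
- box: the blue welding control box, fixed to the table: 250 (x) x 350 (y) x 120 mm tall; origin at the centre of its underside, z up, its x axis pointing roughly away from the robot. On its flat top, 120 mm up, are the selector (axis at x -30, y +30 mm in this frame) and the start button.
- selector (a joint): selector angle, rad, growing counter-clockwise seen from above. 0 (off, black dot; the start): tab 0.9 rad clockwise of the box's +x axis; at 0.9 it points along +x. Sprung click positions at 0, 0.6, 1.2, 1.8, end stops -0.12 and 1.92; coloured dots at the last three. Some 4 to 6 N at the tab moves it out of a click; past half-way it jumps on to the next and stays.
- axis (a point): point on the selector's axis at the top of its hub, 142 mm above the table; the black disc round the hub has radius 45 mm and is 12 mm high above the box top (hub 22 mm); frame turns with the selector, x pointing to the tab
- tab (a point): centre of the red upright tab, 74 mm from the selector's axis, 155 mm above the table. A plate 24 mm long radially (62 to 86 mm from the axis), 12 mm thick, 42 mm tall: top 176 mm above the table (56 above the box top), lower edge 14 mm above the box top, carried by a flat arm just below. Its x axis points radially outwards, y towards growing joint values.
- leaf_low: the half of the tab (6 mm leaf) whose face looks to falling joint values: push this face to turn the selector counter-clockwise (joint grows). Origin at the tab's centre, same axes as tab.
- leaf_high: the other half of the tab, whose face looks to growing joint values: push this face to turn the selector clockwise (joint falls). Origin at the tab's centre. Squeezing both halves at once counts as gripping.
- pointer (a point): point on the tab's centre line 105 mm out from the axis, near the box top: at a click position it lies over the centre of that position's dot
- green_dot: the green dot, flat, 28 mm diameter, 2 mm high, on the box top 105 mm from the selector's axis; it marks the wanted range and stands at click position 0.6, 1.2 or 1.8. A yellow and a violet dot mark the other two. Origin at the centre of its underside.
- start (a joint): travel of the orange start button, m: 0 released, 0.006 fully down (about 5 N); it springs back
- start_top (a point): centre of the top face of the round orange start button (36 mm diameter) in a black housing on the box top; it is pressed straight down
- paste_jar: yellow-lidded jar standing on a far corner of the box top, 44 mm diameter, 45 mm tall; origin at the centre of its underside
- chip_hammer: hammer lying on the table near the box's -y end, about 0.3 m long; origin under its middle
- wire_brush: brush lying on the table near the box's +y end; origin under its middle
- magnet: flat red square welding magnet, 70 x 70 x 16 mm, on the table beyond the box; origin at the centre of its underside
- steel_offcut: steel block 50 x 110 x 40 mm on the table beyond the box; origin at the centre of its underside
- spray_can: pale grey and white can, 60 mm diameter, 170 mm tall, on the table to the robot's left; origin at the centre of its underside
- chalk_cup: steel cup, 80 mm diameter, 90 mm tall, on the table to the robot's right; origin at the centre of its underside

How it is judged:
By the outcome, as a careful person would: the job done as asked, in the order asked, and still so for the second after the job is handed in, with the robot touching nothing.
It also fails if it takes over 67 s, if anything falls off the work surface, if the arm or the gripper's body presses on something with over 40 N, if the wrist force passes 120 N, or if a joint passes its speed limit or range.

## Working session

There is one attempt and no reset: what is moved stays moved. The work goes in short steps, each a Python script; the robot and the scene stay as the last script left them, time stands still between calls to the robot, and variables do not carry over. Pictures are saved under pics/ and viewed, at most 10 in all, crops included, and the job is handed in when it is done.

```bash
mkdir -p pics; cat > h.py <<'E'
from station import *
import numpy as np, cv2
def snap(n):
    p,d=capture(n); np.savez(f'{n}.npz',p=p,d=d); return p,d
def world(n,u,v,d):
    c=calibration(n);K=np.array(c['camera_matrix']);D=np.array(c['dist_coeffs'])
    q=cv2.undistortPoints(np.array([[[u,v]]],float),K,D)[0,0]
    X=np.array([q[0]*d,q[1]*d,d]); return np.array(c['R']).T@(X-np.array(c['t']))
def cloud(n,d):
    c=calibration(n);K=np.array(c['camera_matrix']);D=np.array(c['dist_coeffs'])
    v,u=np.mgrid[:480,:640]; q=cv2.undistortPoints(np.stack([u,v],-1).reshape(-1,1,2).astype(float),K,D).reshape(480,640,2)
    X=np.dstack([q*d[...,None],d]); return (X-np.array(c['t']))@np.array(c['R'])
E
python3 - <<'E'
from h import *
for n in('top','scene'):
    p,d=snap(n); cv2.imwrite(f'pics/{n}.png',p[...,::-1])
    print(n,calibration(n)['t'],current_time_s())
E
```

```text
top [-0.00167193  0.58367857  1.48120745] 0.05
scene [-0.37501513 -0.15599545  1.69316069] 0.1
```

View pics/top.png

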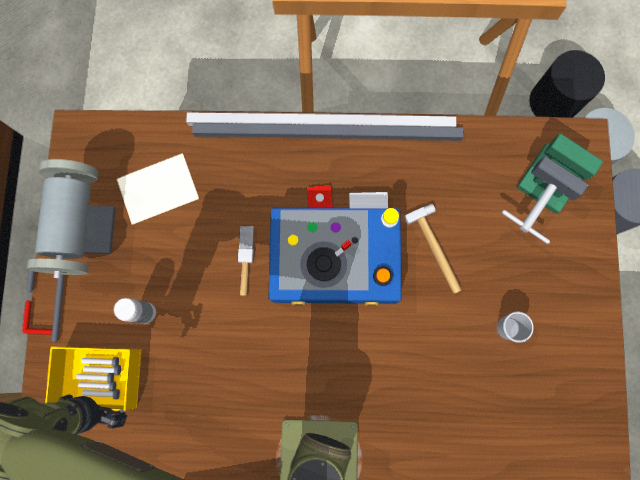

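View pics/scene.png

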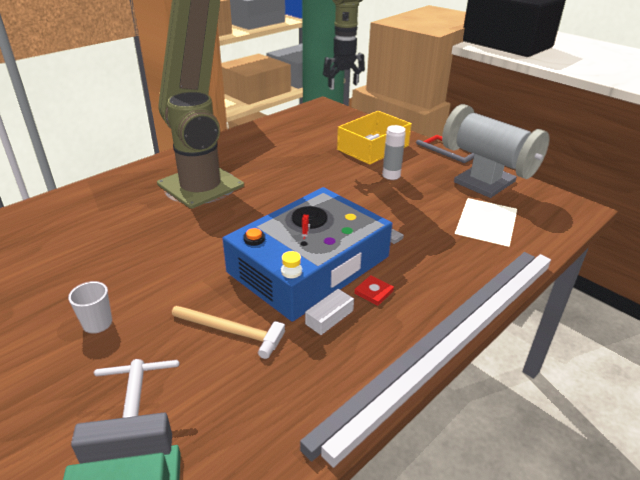

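The top view shows the selector hub at about (323,264), the tab at (345,245), violet at (336,227) = 0.6, green at (312,227) = 1.2, yellow at (293,240) = 1.8, the start button at (383,275) and the jar at (390,216). Next I'll measure positions.

```bash
cat > m.py <<'E'
from h import *
out={}
for n in('top','scene'):
    f=np.load(n+'.npz');p,d=f['p'],f['d'];W=cloud(n,d);h=cv2.cvtColor(p,cv2.COLOR_RGB2HSV).astype(int)
    H,S,V=h[...,0],h[...,1],h[...,2];ok=(d>0)&(W[...,0]>.15)&(W[...,0]<.75)&(abs(W[...,1])<.35)
    def st(nm,m,zl,zh):
        m=m&ok&(W[...,2]>zl)&(W[...,2]<zh); P=W[m]
        print(n,nm,m.sum(),P.mean(0).round(4),((P.max(0)+P.min(0))/2).round(4)); return P
    st('violet',(abs(H-140)<12)&(S>100),.11,.14); st('green',(abs(H-70)<15)&(S>100),.11,.14)
    st('yellow',(abs(H-27)<5)&(S>130)&(W[...,1]>0),.11,.14); st('button',(abs(H-15)<5)&(S>200),.125,.2)
    st('lid',(abs(H-28)<5)&(S>130)&(W[...,1]<0),.15,.2);st('tab',((H<6)|(H>174))&(S>150),.13,.2)
    st('disc',(V<60),.125,.137)
    m=ok&(W[...,2]>.112)&(W[...,2]<.128)
    print('box',cv2.minAreaRect(W[m][:,:2].astype(np.float32)), np.median(W[m][:,2]))
E
python3 m.py
```

```text
top violet 86 [ 0.6182 -0.031   0.1219] [ 0.6177 -0.0305  0.1228]
top green 85 [0.6168 0.0316 0.1221] [0.6155 0.0311 0.123 ]
top yellow 87 [0.581  0.082  0.1222] [0.581  0.0821 0.1217]
top button 150 [ 0.4893 -0.1564  0.1411] [ 0.4904 -0.1562  0.1403]
top lid 192 [ 0.6422 -0.1738  0.1646] [ 0.6432 -0.1742  0.1631]
top tab 58 [ 0.5617 -0.0592  0.1692] [ 0.5624 -0.0599  0.16  ]
top disc 663 [ 0.5123 -0.0168  0.1326] [ 0.5243 -0.0689  0.1311]
box ((0.5474379658699036, -0.03126680850982666), (0.2489277571439743, 0.350998193025589), 1.1068897247314453) 0.12051458509028291
scene violet 69 [ 0.6177 -0.0328  0.1213] [ 0.6163 -0.0333  0.1211]
scene green 59 [0.6173 0.0294 0.1216] [0.6182 0.0295 0.1218]
scene yellow 48 [0.5816 0.0802 0.1216] [0.5806 0.0808 0.122 ]
scene button 70 [ 0.4981 -0.163   0.1386] [ 0.4934 -0.1628  0.1375]
scene lid 191 [ 0.6462 -0.1787  0.1632] [ 0.6442 -0.177   0.1601]
scene tab 114 [ 0.564  -0.0611  0.1589] [ 0.5444 -0.0452  0.1545]
scene disc 440 [ 0.5226 -0.0315  0.1318] [ 0.5184 -0.0722  0.1309]
box ((0.5488761067390442, -0.03266066312789917), (0.2556780278682709, 0.3528103530406952), 0.855068027973175) 0.11971201132155299
```

```bash
cat >> h.py <<'E'
from scipy.spatial.transform import Rotation as R
AX=np.array([.5172,-.0022]); PSI=.019; ZP=.165
def quat(yaw):  # tool z down, tool x at yaw
    c,s=np.cos(yaw),np.sin(yaw); q=R.from_matrix(np.c_[[c,s,0],[s,-c,0],[0,0,-1]]).as_quat(); return np.r_[q[3],q[:3]]
def pose(th,gap,z,flip=1):  # finger behind low face at selector angle th, face gap in m
    a=PSI-.9+th; e=np.array([np.cos(a),np.sin(a)]); t=np.array([-e[1],e[0]])
    return np.r_[AX+.074*e-(.017+gap)*t,z], quat(a+np.pi/2*flip)
E
python3 - <<'E'
from h import *
print(current_eef_rot())
for f in(1,-1):
    for th,g,z in((0,.012,.3),(0,.012,ZP),(.6,0,ZP),(1.2,0,ZP),(1.2,-.0,.3)):
        q=solve_ik(*pose(th,g,z,f)); print(f,th,z,None if q is None else np.round(q,2))
print(solve_ik(np.array([.491,-.159,.2]),quat(0)))
E
```

```text
[-1.15223627e-04  1.40426290e-01  9.90090753e-01 -8.62622217e-04]
1 0 0.3 [-0.14  0.28  0.02  1.31  0.    2.31]
1 0 0.165 [-0.14  0.35 -0.24  0.98  0.    2.31]
1 0.6 0.165 [-0.07  0.41 -0.15  1.02  0.    1.78]
1 1.2 0.165 [ 0.01  0.42 -0.13  1.02  0.    1.26]
1 1.2 0.3 [0.01 0.37 0.14 1.35 0.   1.26]
-1 0 0.3 [-0.14  0.28  0.02  1.31  0.   -0.83]
-1 0 0.165 [-0.14  0.35 -0.24  0.98  0.   -0.83]
-1 0.6 0.165 [-0.07  0.41 -0.15  1.02  0.   -1.36]
-1 1.2 0.165 [ 0.01  0.42 -0.13  1.02  0.   -1.88]
-1 1.2 0.3 [ 0.01  0.37  0.14  1.35  0.   -1.88]
[-0.31317233  0.27194472 -0.25659813  1.04225348  0.          2.82842032]
```

```bash
python3 - <<'E'
from h import *
p=current_eef_pos(); servo_line(np.array([p[0],p[1],.34]),feed=.2); close()
goto(*pose(0,.014,.28)); print(current_time_s(),current_width())
servo_line(pose(0,.014,ZP)[0],feed=.1); print(current_time_s(),current_force())
for th in np.arange(0,1.06,.1):
    P,q=pose(th,0,ZP); servo_line(P,feed=.05,rot=q)
    f=current_force(); a=PSI-.9+th; print(round(th,2),(f@[-np.sin(a),np.cos(a),0]).round(2),f[2].round(2),(current_eef_pos()-P).round(4),round(current_time_s(),2))
    if np.linalg.norm(f)>25: break
p,d=snap('top'); cv2.imwrite('pics/t2.png',cv2.resize(p[180:330,240:440,::-1],None,fx=3,fy=3))
E
```

```text
3.975 2.5307741735567813e-05
5.275 [ 0.47639433  0.22505086 -0.44520168]
0.0 0.7 -1.03 [0.0004 0.0003 0.    ] 5.71
0.1 -2.98 1.19 [-0.0005 -0.0002 -0.0001] 6.01
0.2 -2.65 0.5 [-0.0004 -0.0002 -0.0001] 6.31
0.3 -0.1 0.13 [0.0004 0.0003 0.    ] 6.61
0.4 0.91 0.59 [0.     0.0001 0.    ] 6.91
0.5 -0.52 -0.38 [-0.0002 -0.0001 -0.    ] 7.21
0.6 -0.62 0.3 [-0.0002 -0.0002 -0.    ] 7.51
0.7 -1.7 1.18 [-0.0005 -0.0007 -0.    ] 7.81
0.8 -1.92 0.5 [-0.0004 -0.0004 -0.0001] 8.11
0.9 0.78 0.64 [0.0003 0.0004 0.0001] 8.41
1.0 -0.0 1.07 [0.     0.0001 0.    ] 8.71
```

View pics/t2.png

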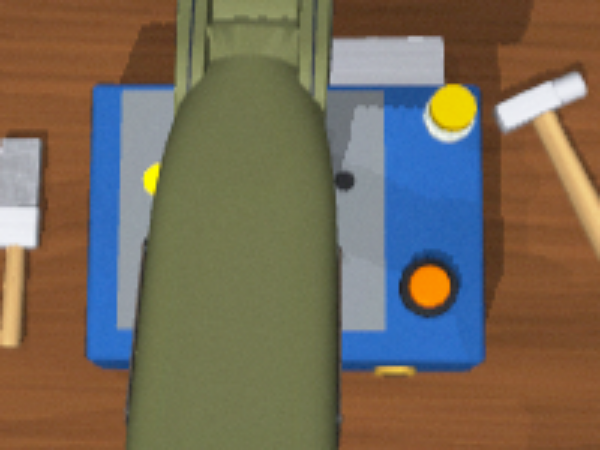

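The arm hides the selector, but the force trace shows two clicks passed. I'll back off, move over the button side and check.

```bash
python3 - <<'E'
from h import *
servo_line(pose(1.0,.012,ZP)[0],feed=.08); servo_line(pose(1.0,.012,.26)[0],feed=.15)
goto(np.array([.491,-.159,.24]),quat(PSI+np.pi/2)); 
p,d=snap('top'); w,_=snap('wrist'); s,_=snap('scene')
cv2.imwrite('pics/t3.png',np.vstack([np.hstack([cv2.resize(p[180:330,240:440,::-1],(400,300)),cv2.resize(w[...,::-1],(400,300))]),np.hstack([s[180:330,210:410,::-1].repeat(2,0).repeat(2,1),np.zeros((300,400,3),np.uint8)])]))
print(current_time_s(),current_force(),current_eef_pos())
E
python3 m.py | grep -E 'button|tab|lid|green|violet'
```

```text
10.7167 [ 0.70871601  0.06581094 -0.05834689] [ 0.4924343  -0.15805472  0.24005734]
top violet 86 [ 0.6183 -0.031   0.1216] [ 0.6169 -0.0304  0.1202]
top green 75 [0.6187 0.0321 0.1221] [0.6174 0.0312 0.1226]m.py:8: RuntimeWarning: Mean of empty slice.
  print(n,nm,m.sum(),P.mean(0).round(4),((P.max(0)+P.min(0))/2).round(4)); return P
  ret = um.true_divide(
Traceback (most recent call last):
  File "m.py", line 10, in <module>
    st('yellow',(abs(H-27)<5)&(S>130)&(W[...,1]>0),.11,.14); st('button',(abs(H-15)<5)&(S>200),.125,.2)
                                                             ~~^^^^^^^^^^^^^^^^^^^^^^^^^^^^^^^^^^^^^^^^
  File "m.py", line 8, in st
    print(n,nm,m.sum(),P.mean(0).round(4),((P.max(0)+P.min(0))/2).round(4)); return P
                                            ~~~~~^^^
ValueError: zero-size array to reduction operation maximum which has no identity
```

View pics/t3.png

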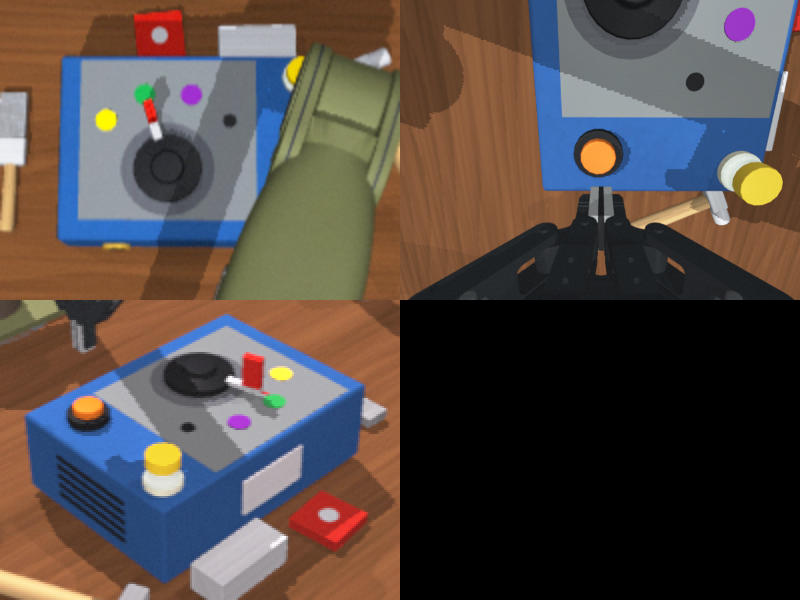

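The selector sits on the green dot (tab lies on the hub-to-green line in both views). Now the button, stepping down with force feedback.

```bash
python3 - <<'E'
from h import *
B=np.array([.4905,-.158]); q=quat(PSI+np.pi/2)
servo_line(np.r_[B,.172],feed=.1); f0=current_force(); print(f0.round(2))
z=.172
while z>.146:
    z-=.001; servo_line(np.r_[B,z],feed=.02); dwell(.05); f=current_force()-f0
    print(round(z,3),current_eef_pos()[2].round(4),f.round(2),round(current_time_s(),2))
    if f[2]>18: break
dwell(.2); print((current_force()-f0).round(2))
E
```

```text
[-0.83 -0.23  0.3 ]
0.171 0.1715 [ 0.9   0.34 -0.03] 11.85
0.17 0.17 [ 1.57  0.44 -0.46] 12.15
0.169 0.1689 [ 0.31  0.75 -0.36] 12.45
0.168 0.168 [0.47 0.2  0.19] 12.75
0.167 0.167 [0.9  1.05 0.35] 13.05
0.166 0.166 [ 0.87  0.55 -0.18] 13.35
0.165 0.165 [ 0.86 -0.16 -1.51] 13.65
0.164 0.164 [ 0.9   0.41 -0.7 ] 13.95
0.163 0.1629 [ 0.63  0.69 -0.21] 14.25
0.162 0.162 [ 0.99  0.49 -1.03] 14.55
0.161 0.1611 [0.46 0.15 0.  ] 14.85
0.16 0.1602 [1.07 0.09 1.81] 15.15
0.159 0.1591 [ 0.84 -0.3   3.26] 15.45
0.158 0.1581 [1.38 0.49 2.7 ] 15.75
0.157 0.1571 [ 0.09 -0.01  2.95] 16.05
0.156 0.1561 [ 1.21 -0.28  3.37] 16.35
0.155 0.1551 [1.62 0.14 4.28] 16.65
0.154 0.1549 [ 0.21  1.38 10.79] 16.95
0.153 0.1548 [-2.76  0.85 16.18] 17.25
0.152 0.1547 [-4.69  1.44 21.32] 17.55
[-4.04  1.79 21.8 ]
```

Spring over 6 mm, then a hard stop: fully down. Release, retreat, verify.

```bash
python3 - <<'E'
from h import *
B=np.array([.4905,-.158])
servo_line(np.r_[B,.24],feed=.08); servo_line(np.array([.36,-.30,.34]),feed=.2); dwell(.3)
p,d=snap('top'); s,_=snap('scene')
cv2.imwrite('pics/t4.png',np.hstack([cv2.resize(p[180:330,240:440,::-1],(400,300)),s[180:330,210:410,::-1].repeat(2,0).repeat(2,1)]))
print(current_time_s(),current_force())
E
python3 m.py | grep -E 'button|tab|lid'
```

```text
20.6333 [-0.58775585 -0.69272345  0.32380334]
top button 153 [ 0.4893 -0.1565  0.1419] [ 0.4902 -0.1562  0.1431]
top lid 184 [ 0.6421 -0.1744  0.1644] [ 0.6428 -0.1745  0.1632]
top tab 49 [0.5842 0.0212 0.1725] [0.5861 0.0207 0.1606]
scene button 67 [ 0.4987 -0.1629  0.1384] [ 0.4944 -0.1604  0.1379]
scene lid 179 [ 0.6464 -0.1789  0.1636] [ 0.644  -0.1767  0.1603]
scene tab 145 [0.5902 0.0175 0.1579] [0.5897 0.0186 0.1547]
```

View pics/t4.png

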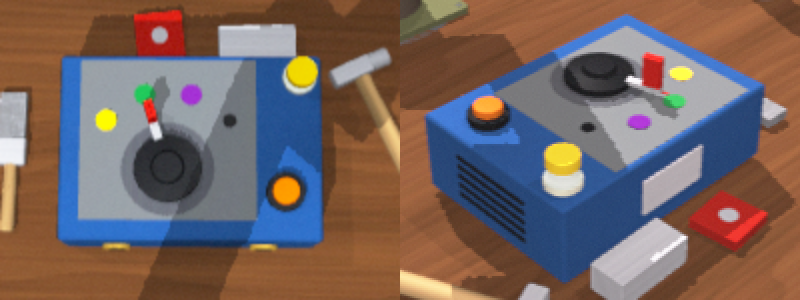

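The tab points at green (expected (.588,.021), measured (.586,.020)). The button is back up at 0.142 m and the jar has not moved.

```bash
python3 -c "
from station import *
print(close_job())"
```

```text
the job is handed in; nothing more can be done
None
```

The selector is clicked in at the green dot, the start button was then pressed fully down and came back up, the jar and tools near the box look undisturbed, and the job was handed in at about 21 s (limit 67 s).

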